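Put the four seasoning-corner things back on their own coasters

ROBOT

A 6-joint arm with a two-finger parallel gripper is mounted at the origin on a cart in front of the work surface, level with it; the furniture and walls round the work are solid. World frame = base frame: x ahead of the robot, y to its left, z up, the work surface at z = 0. Lengths are in m, angles in rad, forces in N, time in s.
With the tool pointing down it reaches from about 0.275 to 0.975 m from the base axis. Payload 8.4 kg.
Tool frame: the origin (TCP) lies midway between the tips of the shut fingers; the grasp point (between the pads) lies 19 mm behind it; z points along the fingers, y is the line along which they close (so a half turn about z gives the same grasp; the last joint's range is limited). The gripper opens to 92 mm and grips with 3 to 60 N. Pads are 20 mm wide; open, the fingers measure 128 mm over their backs; the gripper's body (75 mm by 189 mm) begins 69 mm behind the grasp point.
Start: joints at [-1.187, 0.353, 1.633, -0, 1.155, -0.002], TCP at [0.235, -0.579, 0.215] pointing down, gripper open.
Joint ranges: [-2.63, 2.63], [-0.92, 2.1], [0.06, 2.66], [-1.3, 4.44], [0, 2.69], [-3.02, 3.02]. Speed limits (rad/s): [2.22, 2.22, 2.79, 3.14, 3.14, 3.14].

INTERFACE

Orientations are given as [roll, pitch, yaw] about the fixed x, y, z axes, in that order (R = Rz(yaw) Ry(pitch) Rx(roll)).
In Python, from station import bot gives the robot as it stands.
- The arm moves only by the tool send_rows, never from a script. Its argument "steps" is a list that holds one entry, the list of rows, each a list of 7 numbers: the shift along the tool's x, y, z as a fraction of full scale, then the turn, a rotation vector about the tool's x, y, z as a fraction of full scale, then the finger opening in mm, from 0 to 91.9. In form: [[[x, y, z, wx, wy, wz, hand], ...]]. A call has exactly 8 rows; each row is the pose to reach, as a shift and turn from the pose commanded when the call began, along the tool's axes at that moment, turning the shorter way round; what a row does not reach only later rows make up. Full scale, the value 1, is 20 cm for a shift and 180 degrees for a turn. A row lasts 1/8 s, in which the tool goes at most 62.5 mm and 10.7 degrees, less where a joint would pass 70% of its speed; a pose out of reach is approached as far as the arm can. A call with a number of a shift or a turn outside -1 to 1 is refused whole. A call with a gripper value outside its range is refused whole. The fingers move at their own pace and stop on an object; "grip_force" is the grip in N (left out, the last holds). Time passes only in rows, so rows that repeat a pose let the fingers close, or fill a call up. It gives the time, the measured TCP pose, the force, the opening and the grip force at its end, in the units of the state.
- bot.get_state(): the state, without advancing time (a new reading comes with each control period).
- bot.grab_frame(name): name is "scene" or "top"; returns the picture (480x640x3 uint8, red, green, blue); there is no depth.
- bot.get_calibration(name): a dict with "vfov" (degrees; the focal length in pixels is half the picture's height over the tangent of half this angle, whatever the lens; pixels are square), "cx", "cy" (the principal point, pixels), "k1" (the pictures are not rectified: a ray, as slopes to the right and down, at radius r is drawn at 1 + k1 r^2 times it, then the intrinsics apply), "extrinsics" (4x4, takes a point from world to camera coordinates). Camera axes: x right, y up, looking along -z (the intrinsics and any distortion apply to the point x, -y, -z); pixel columns grow to the right and rows downward; lengths in m; the calibration is good to about 2 mm. A picture is of the moment at which its call begins. get_calibration takes no time and is no camera call.
- bot.finish_job(): hands the job in; it is judged then, once.
Trained networks look in the newest picture that a camera, given by its name, has taken for a name from the list of things; names that differ only in an ending like _2 or _b are one class to them, and where a whole thing is asked for, a point or a joint stands for the part that bears it (a point fixed in the world has none). Each returns a list of dicts, best first, with "score" (0 to 1); they miss things now and then, are a little off and sometimes report something else, mostly with a low value. They report only what shows in the picture. A call takes as long as a camera call. They do not tell look-alikes from the thing itself.
- bot.cut_out(label, camera): "mask" (480x640 bool, what is visible of it) and "bbox" ([centre column, centre row, width, height] in pixels, round what is visible of it).
- bot.landmark_of(label, camera): "position" ([row, column] in pixels: a listed point, or the origin of a listed thing).
The state is a dict: "clock": time; "q": joint angles; "dq": joint speeds; "joint_torque": joint torques, N m; "position": TCP position; "tool_rot": TCP orientation; "contact_force": force on the tool from outside, world axes, zero at the start; "wrist_torque": the same for the moment, N m; "grip_width": opening from 0.0 (shut) to 1.0 (fully open); "finger_force": force on a finger pad.
Only numpy, scipy, OpenCV 4.12 (cv2) and the standard library are available. Lean on these libraries where they do the work, as an engineer would, in place of code of your own. Each camera call takes 0.05 s, during which the arm holds its last target. There are 200 camera calls.

TASK

The salt shaker, the pepper mill, the yellow-lidded spice jar and the egg timer are all standing on one another's coasters. Put each upright in the middle of its own: salt on blue, pepper on green, spice jar on yellow, egg timer on red. The plain wooden disc is free for parking a thing on the way; knock nothing over and do not shift the white mug.

Things in the scene. Friction and masses are not known exactly. Their poses are not given: they have to be found in the camera images.
- salt_shaker_mid (a point): Small salt shaker with a clear body and grey, holed top, standing upright; 90 mm tall, 44 mm across up to 70 mm, cap about 34 mm across above. The point is on its axis, half-way up; z is up along the axis. Round: it can be gripped across any diameter.
- pepper_mill_mid (a point): Brown wooden pepper mill, standing upright; 150 mm tall: body 58 mm across up to 108 mm above its foot, then a head 50 mm across from 109 to 139 mm, then a small steel knob 12 mm across to 150 mm. The head does not turn. It is taller than a gripper's fingers are long: take it by the head, 35 to 45 mm above this point, from above. The point is on its axis, half-way up; z is up along the axis. Round: it can be gripped across any diameter.
- spice_jar_mid (a point): Glass spice jar with a yellow lid and orange contents, standing upright; 104 mm tall, 60 to 63 mm across, lid 60 mm across from 93 mm up. The point is on its axis, half-way up; z is up along the axis. Round: it can be gripped across any diameter.
- egg_timer_mid (a point): White wind-up egg timer with a red knob on top, standing upright; 45 mm tall: rounded body 62 mm across up to 33 mm above its foot, then a knob 27 mm across from 33 to 45 mm. The point is on its axis, half-way up; z is up along the axis. Round: it can be gripped across any diameter.
- mat_blue: Blue coaster, a flat disc 96 mm across and 6 mm thick with a slightly paler thin ring on top, fixed to the worktop. Origin at the centre of its underside, on the worktop; z up. The salt shaker's place.
- mat_green: Green coaster, a flat disc 96 mm across and 6 mm thick with a slightly paler thin ring on top, fixed to the worktop. Origin at the centre of its underside, on the worktop; z up. The pepper mill's place.
- mat_yellow: Yellow coaster, a flat disc 96 mm across and 6 mm thick with a slightly paler thin ring on top, fixed to the worktop. Origin at the centre of its underside, on the worktop; z up. The spice jar's place.
- mat_red: Red coaster, a flat disc 96 mm across and 6 mm thick with a slightly paler thin ring on top, fixed to the worktop. Origin at the centre of its underside, on the worktop; z up. The egg timer's place.
- board_spare: Plain pale wooden disc of the same size (96 mm across, 6 mm thick), fixed to the worktop and empty at the start: the free spot. Origin at the centre of its underside; z up.
- mug_mid (a point): White mug with a handle, a bystander to leave where it is; 94 mm tall, 82 mm across, 112 mm over the handle. The point is in the middle of the cup, half-way up; z up, the handle points along -y.
Things that resemble listed ones, but are neither listed nor needed, are in the scene too. What is shaped like the part that bears pepper_mill_mid but pink is not meant.

How it is judged:
At the end, for the whole second after the job is handed in: Salt shaker on the blue, pepper mill on the green, spice jar on the yellow and egg timer on the red coaster: each upright within 0.12 rad, its axis within 15 mm of the coaster's centre, its height within 5 mm of standing on the coaster, and at rest (under 20 mm/s) (horizontal distance between salt_shaker_mid and mat_blue below 0.015 m and height (world z) of salt_shaker_mid between 0.046 and 0.056 m and angle between each of salt_shaker_mid, pepper_mill_mid, spice_jar_mid, egg_timer_mid's own z axis and vertical below 0.12 rad and linear speed of each of salt_shaker, pepper_mill, spice_jar, egg_timer below 0.02 m/s and horizontal distance between pepper_mill_mid and mat_green below 0.015 m and height (world z) of pepper_mill_mid between 0.076 and 0.086 m and horizontal distance between spice_jar_mid and mat_yellow below 0.015 m and height (world z) of spice_jar_mid between 0.053 and 0.063 m and horizontal distance between egg_timer_mid and mat_red below 0.015 m and height (world z) of egg_timer_mid between 0.0235 and 0.0335 m); the robot touches nothing.
It fails at once if the salt shaker is knocked over (angle between salt_shaker_mid's own z axis and vertical above 0.7 rad).
It fails at once if the pepper mill is knocked over (angle between pepper_mill_mid's own z axis and vertical above 0.7 rad).
It fails at once if the spice jar is knocked over (angle between spice_jar_mid's own z axis and vertical above 0.7 rad).
It fails at once if the egg timer is knocked over (angle between egg_timer_mid's own z axis and vertical above 0.7 rad).
It fails at once if the white mug is shifted by more than 20 mm (distance of mug_mid from where it was at the start of the episode above 0.02 m).
It also fails if it takes over 144 s, if anything falls off the work surface, if the arm or the gripper's body presses on something with over 40 N, if the wrist force passes 120 N, or if a joint passes its speed limit or range.

## Working session

There is one attempt and no reset: what is moved stays moved. The work goes in short steps, Python scripts to look and compute and a tool call to move; the robot and the scene stay as the last step left them, time stands still between calls to the robot, and variables do not carry over. Pictures are saved under pics/ and viewed, at most 14 in all, crops included, and the job is handed in when it is done.

Besides the shell and the picture viewer there is one more tool, called after "Request:" as a command line: name --argument value ..., lists and objects as JSON in quotes. send_rows: Moves the arm, as the interface text tells. Its arguments: {"type":"object","properties":{"steps":{"type":"array"},"grip_force":{"type":"number"}},"required":["steps"]}

```bash
mkdir -p pics
cat > h.py <<'E'
import numpy as np, cv2
from station import bot
def cal(n):
    c=bot.get_calibration(n); f=240/np.tan(np.radians(c['vfov'])/2)
    K=np.array([[f,0,c['cx']],[0,f,c['cy']],[0,0,1.]]); return K,np.array([c['k1'],0,0,0.]),np.array(c['extrinsics'])
def world(n,row,col,z):
    K,D,E=cal(n); u=cv2.undistortPoints(np.array([[[col,row]]],float),K,D)[0,0]
    d=E[:3,:3].T@np.array([u[0],-u[1],-1]); o=-E[:3,:3].T@E[:3,3]
    return o+d*(z-o[2])/d[2]
def shot(n,p):
    cv2.imwrite('pics/'+p,cv2.cvtColor(bot.grab_frame(n),cv2.COLOR_RGB2BGR))
Z=dict(salt_shaker_mid=.051,pepper_mill_mid=.081,spice_jar_mid=.058,egg_timer_mid=.0285,mat_blue=0,mat_green=0,mat_yellow=0,mat_red=0,board_spare=0,mug_mid=.047)
def find(cams=('scene','top'),names=Z):
    for n in names:
        for c in cams:
            for r in bot.landmark_of(n,c)[:3]:
                p=r['position']; print(n,c,round(r['score'],2),np.round(p),world(c,p[0],p[1],Z[n])[:2].round(4))
E
python3 - <<'E'
from h import *
shot('scene','s0.png');shot('top','t0.png')
for c in('scene','top'): K,D,X=cal(c);print(c,-X[:3,:3].T@X[:3,3])
find()
s=bot.get_state();print(s)
E
```

```text
scene [0.11053188 0.77602498 0.50089944]
top [0.42714865 0.06083713 0.90394711]
salt_shaker_mid scene 0.83 [307. 320.] [0.4614 0.2064]
salt_shaker_mid top 0.79 [283. 236.] [0.4641 0.1986]
pepper_mill_mid scene 0.78 [207. 250.] [0.7412 0.0199]
pepper_mill_mid scene 0.76 [308. 419.] [0.3196 0.1725]
pepper_mill_mid scene 0.61 [210. 422.] [ 0.448  -0.1495]
pepper_mill_mid top 0.81 [136. 343.] [ 0.7443 -0.0015]
pepper_mill_mid top 0.79 [356. 253.] [0.3338 0.16  ]
pepper_mill_mid top 0.6 [212. 459.] [ 0.5984 -0.2207]
spice_jar_mid scene 0.58 [254. 386.] [0.445  0.0151]
spice_jar_mid top 0.96 [294. 341.] [0.4461 0.0013]
spice_jar_mid top 0.65 [199. 198.] [0.6245 0.2763]
egg_timer_mid scene 0.85 [265. 261.] [0.6386 0.1226]
egg_timer_mid top 0.72 [195. 284.] [0.6401 0.1127]
mat_blue scene 0.8 [247. 423.] [ 0.4388 -0.1519]
mat_blue top 0.75 [296. 414.] [ 0.4438 -0.1498]
mat_green scene 0.89 [330. 321.] [0.4665 0.1958]
mat_green top 0.97 [285. 240.] [0.4626 0.1989]
mat_yellow scene 0.76 [280. 262.] [0.6366 0.1245]
mat_yellow top 0.81 [196. 283.] [0.6458 0.1149]
mat_red scene 0.85 [277. 381.] [0
[... 408 characters left out ...]
1.1, 'q': array([-1.18742174e+00,  3.52947798e-01,  1.63339902e+00,  1.28789372e-05,
        1.15522773e+00, -2.41658116e-03]), 'dq': array([ 3.94412232e-05, -9.25909590e-04, -1.36211162e-03, -4.07641873e-04,
       -5.41188818e-04, -1.52979682e-05]), 'joint_torque': array([ 4.17247784e-04, -5.93775201e+01, -3.34575856e+01,  6.97291782e-02,
        1.58590567e-02,  4.42963494e-05]), 'position': array([ 0.23517586, -0.57906263,  0.21461601]), 'tool_rot': array([ 3.14157451e+00, -1.17390648e-05,  3.85785967e-01]), 'contact_force': array([-0.8485756 , -0.75137519, -0.80059585]), 'wrist_torque': array([-0.03274001, -0.02913991, -0.06263412]), 'finger_force': 0.0, 'grip_width': 0.999780524175102}
```

View pics/s0.png

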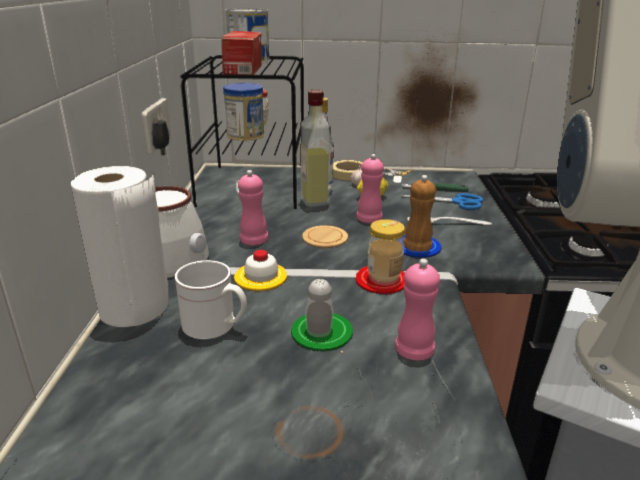

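View pics/t0.png

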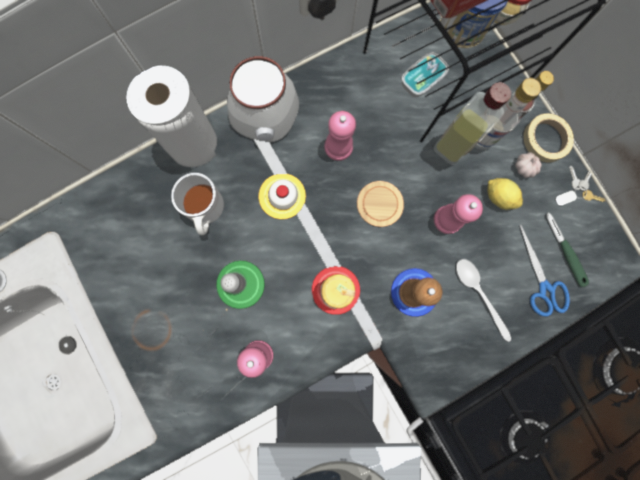

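Salt stands on green, pepper on blue, the jar on red and the timer on yellow; the spare disc is at (380,204) in the top picture. The three pink mills at (340,135), (460,212) and (255,360) in the top picture are decoys. Next I refine the positions.

```bash
cat >> h.py <<'E'
from scipy.optimize import least_squares
def mats(cam='top',names=('blue','green','yellow','red')):
    im=cv2.cvtColor(bot.grab_frame(cam),cv2.COLOR_RGB2HSV); H,S,V=[im[...,i].astype(int) for i in range(3)]
    out={}
    g=dict(blue=(.444,-.15),green=(.463,.199),yellow=(.643,.115),red=(.45,.005))
    h0=dict(blue=114,green=65,yellow=28,red=0)
    K,D,E=cal(cam)
    for n in names:
        d=np.minimum(abs(H-h0[n]),180-abs(H-h0[n])); m=((d<11)&(S>150)&(V>60)).astype(np.uint8)
        P=[]
        for r,c in np.argwhere(m):
            w=world(cam,r,c,.006)[:2]
            if np.hypot(*(w-g[n]))<.07:P.append(w)
        P=np.array(P)
        hull=cv2.convexHull(P.astype(np.float32))[:,0]
        f=least_squares(lambda p:np.hypot(*(hull-p).T)-.048,g[n],loss='soft_l1',f_scale=.002)
        out[n]=f.x; print(cam,n,len(P),f.x.round(4),'rms',np.sqrt(np.mean(f.fun**2)).round(4))
    return out
def tri(n,cams=('scene','top'),near=None):
    A=[];b=[]
    for c in cams:
        K,D,E=cal(c); o=-E[:3,:3].T@E[:3,3]
        L=bot.landmark_of(n,c)
        if near is not None: L=[r for r in L if np.hypot(*(world(c,*r['position'],Z[n])[:2]-near))<.05]
        if not L: print(n,c,'none');continue
        w=world(c,*L[0]['position'],Z[n]); d=w-o; d/=np.linalg.norm(d); Q=np.eye(3)-np.outer(d,d); A.append(Q);b.append(Q@o); print(n,c,w[:2].round(4))
    if len(A)>1: print('  tri',np.linalg.solve(sum(A),sum(b)).round(4))
E
python3 - <<'E'
from h import *
mats('top');mats('scene')
for n,g in dict(salt_shaker_mid=(.463,.2),pepper_mill_mid=(.444,-.15),spice_jar_mid=(.446,0),egg_timer_mid=(.64,.115)).items(): tri(n,near=g)
E
```

```text
top blue 476 [ 0.4503 -0.1514] rms 0.0014Traceback (most recent call last):
  File "<stdin>", line 2, in <module>
  File "h.py", line 32, in mats
    hull=cv2.convexHull(P.astype(np.float32))[:,0]
         ~~~~~~~~~~~~~~^^^^^^^^^^^^^^^^^^^^^^
cv2.error: OpenCV(4.12.0) /io/opencv/modules/imgproc/src/convhull.cpp:143: error: (-215:Assertion failed) total >= 0 && (depth == CV_32F || depth == CV_32S) in function 'convexHull'
```

```bash
sed -i 's/h0=dict(.*/h0=dict(zip(g,[114,0,28,0]))\n    for n in g:\n        K_,D_,E_=cal(cam); q=[]\n        for a in np.arange(0,6.28,.1):\n            p=E_@np.r_[g[n][0]+.04*np.cos(a),g[n][1]+.04*np.sin(a),.006,1]; u=cv2.projectPoints(np.array([[p[0],-p[1],-p[2]]]),np.zeros(3),np.zeros(3),K_,D_)[0][0,0]; q.append(H[int(u[1]),int(u[0])])\n        h0[n]=np.median(q)/; s/S>150/S>120/' h.py
python3 - <<'E'
from h import *
mats('top');mats('scene')
for n,g in dict(salt_shaker_mid=(.463,.2),pepper_mill_mid=(.444,-.15),spice_jar_mid=(.446,0),egg_timer_mid=(.64,.115)).items(): tri(n,near=g)
E
```

```text
top blue 757 [ 0.4516 -0.1499] rms 0.0007
top green 437 [0.4617 0.1968] rms 0.0046Traceback (most recent call last):
  File "<stdin>", line 2, in <module>
  File "h.py", line 34, in mats
    w=world(cam,r,c,.006)[:2]
      ~~~~~^^^^^^^^^^^^^^
  File "h.py", line 7, in world
    K,D,E=cal(n); u=cv2.undistortPoints(np.array([[[col,row]]],float),K,D)[0,0]
          ~~~^^^
  File "h.py", line 4, in cal
    c=bot.get_calibration(n); f=240/np.tan(np.radians(c['vfov'])/2)
ValueError: time passes only in moves, steps and waits
```

```bash
python3 - <<'E'
s=open('h.py').read()
a=s.index('def mats'); b=s.index('def tri')
s=s[:a]+'''def mats(cam='top',names=('mat_blue','mat_green','mat_yellow','mat_red','board_spare')):
    for n in names:
        L=bot.cut_out(n,cam)
        if not L: print(n,cam,'none');continue
        m=L[0]['mask']; c=cv2.convexHull(np.argwhere(m)[:,::-1].astype(np.int32))[:,0]
        P=np.array([world(cam,r,q,.006)[:2] for q,r in c]); 
        f=least_squares(lambda p:np.hypot(*(P-p).T)-.048,P.mean(0),loss='soft_l1',f_scale=.002)
        print(cam,n,round(L[0]['score'],2),m.sum(),f.x.round(4),'rms',np.sqrt(np.mean(f.fun**2)).round(4))
'''+s[b:]
s=s.replace('def cal(n)','import functools\n@functools.cache\ndef cal(n)')
open('h.py','w').write(s)
E
python3 - <<'E'
from h import *
print(bot.get_state()['clock'])
bot.grab_frame('scene');bot.grab_frame('top')
for c in('top','scene'):mats(c)
for n,g in dict(salt_shaker_mid=(.463,.2),pepper_mill_mid=(.444,-.15),spice_jar_mid=(.446,0),egg_timer_mid=(.64,.115)).items(): tri(n,near=g)
E
```

```text
1.2
top mat_blue 0.91 720 [ 0.4524 -0.1498] rms 0.0014
top mat_green 0.68 1296 [0.4646 0.197 ] rms 0.001
top mat_yellow 0.61 952 [0.6445 0.1175] rms 0.0007
top mat_red 0.84 729 [0.4543 0.0078] rms 0.0017
top board_spare 0.6 1611 [ 0.6305 -0.0825] rms 0.0014
scene mat_blue 0.65 323 [ 0.4466 -0.1436] rms 0.002
scene mat_green 0.84 1302 [0.4607 0.2025] rms 0.0009
scene mat_yellow 0.57 693 [0.6407 0.1227] rms 0.0014
scene mat_red 0.88 677 [0.4516 0.0145] rms 0.0031
scene board_spare 0.76 812 [ 0.6279 -0.0791] rms 0.0027
salt_shaker_mid scene [0.4623 0.2082]
salt_shaker_mid top [0.4661 0.2017]
  tri [0.4662 0.2024 0.0463]
pepper_mill_mid scene [ 0.4518 -0.1453]
pepper_mill_mid top [ 0.4509 -0.1411]
  tri [ 0.4505 -0.1408  0.083 ]
spice_jar_mid scene [0.4512 0.0054]
spice_jar_mid top [0.4501 0.0143]
  tri [0.4488 0.0141 0.0627]
egg_timer_mid scene [0.6419 0.1281]
egg_timer_mid top [0.6435 0.1077]
  tri [0.6505 0.1108 0.0165]
```

Request:
send_rows --steps '[[[0.1,-0.077,0,0,0,0,91.9],[0.2,-0.154,0,0,0,0,91.9],[0.3,-0.23,0,0,0,0,91.9],[0.4,-0.307,0,0,0,0,91.9],[0.5,-0.384,0,0,0,0,91.9],[0.6,-0.46,0,0,0,0,91.9],[0.7,-0.537,0,0,0,0,91.9],[0.8,-0.614,0,0,0,0,91.9]]]' --grip_force 20

```text
clock: 3.2
position: [0.3381, -0.403, 0.2148]
tool_rot: [3.141, -0.0, 0.387]
contact_force: [-0.1, 0.1, -0.6]
grip_width: 1.0
finger_force: 0.0
```

Request:
send_rows --steps '[[[0.1,-0.077,0,0,0,0,91.9],[0.2,-0.154,0,0,0,0,91.9],[0.3,-0.23,0,0,0,0,91.9],[0.4,-0.307,0,0,0,0,91.9],[0.5,-0.384,0,0,0,0,91.9],[0.6,-0.46,0,0,0,0,91.9],[0.7,-0.537,0,0,0,0,91.9],[0.8,-0.614,0,0,0,0,91.9]]]'

```text
clock: 4.2
position: [0.4395, -0.229, 0.2147]
tool_rot: [3.141, -0.0, 0.387]
contact_force: [-0.1, -0.5, -0.1]
grip_width: 0.998
finger_force: 0.0
```

Request:
send_rows --steps '[[[0.1,-0.077,0,0,0,0,91.9],[0.2,-0.154,0,0,0,0,91.9],[0.3,-0.23,0,0,0,0,91.9],[0.4,-0.307,0,0,0,0,91.9],[0.5,-0.384,0,0,0,0,91.9],[0.6,-0.46,0,0,0,0,91.9],[0.7,-0.537,0,0,0,0,91.9],[0.8,-0.614,0,0,0,0,91.9]]]'

```text
clock: 5.2
position: [0.5411, -0.055, 0.2148]
tool_rot: [3.142, -0.0, 0.387]
contact_force: [1.3, -0.0, -0.2]
grip_width: 0.999
finger_force: 0.0
```

Request:
send_rows --steps '[[[0.1,-0.077,0,0,0,-0.0245,91.9],[0.2,-0.154,0,0,0,-0.049,91.9],[0.3,-0.23,0,0,0,-0.0735,91.9],[0.4,-0.307,0,0,0,-0.098,91.9],[0.5,-0.384,0,0,0,-0.1225,91.9],[0.6,-0.46,0,0,0,-0.147,91.9],[0.7,-0.537,0,0,0,-0.1715,91.9],[0.8,-0.614,0,0,0,-0.1955,91.9]]]'

```text
clock: 6.2
position: [0.6427, 0.119, 0.2148]
tool_rot: [-3.142, -0.0, 1.003]
contact_force: [-0.6, -0.8, 0.1]
grip_width: 0.999
finger_force: 0.0
```

```bash
cat >> h.py <<'E'
def go(*pts):
    s=bot.get_state(); p=s['position'].copy(); y=s['tool_rot'][2]; print('at',p.round(4),round(y,3))
    for t in pts:
        d=np.array(t)-p; c,n=np.cos(y),np.sin(y); f=np.array([c*d[0]+n*d[1], n*d[0]-c*d[1], -d[2]])/.2; print(t,'rows',f.round(3)); p=np.array(t)
E
python3 - <<'E'
from h import *
shot('scene','s1.png'); go((.642,.117,.012),(.642,.117,.11),(.63,-.082,.11),(.63,-.082,.013),(.63,-.082,.2))
tri('egg_timer_mid',('scene',),near=(.64,.115))
E
```

```text
at [0.6441 0.1215 0.2148] 1.008
(0.642, 0.117, 0.012) rows [-0.024  0.003  1.014]
(0.642, 0.117, 0.11) rows [ 0.    0.   -0.49]
(0.63, -0.082, 0.11) rows [-0.873  0.48  -0.   ]
(0.63, -0.082, 0.013) rows [0.    0.    0.485]
(0.63, -0.082, 0.2) rows [ 0.     0.    -0.935]
egg_timer_mid scene [0.6455 0.1192]
```

View pics/s1.png

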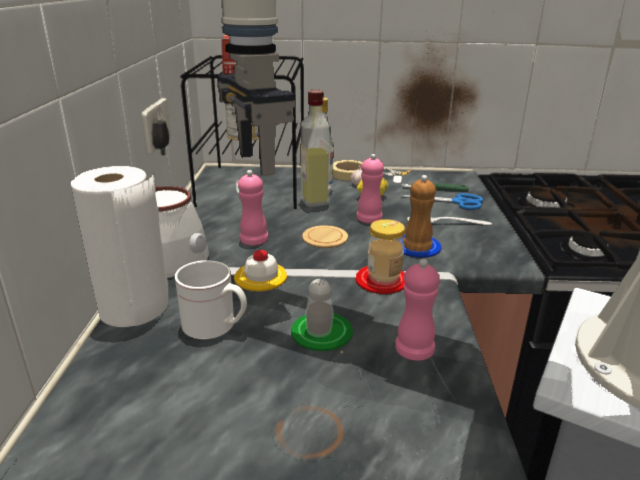

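The gripper is open above the timer (260,265), clear of the mug at (207,300) and of the pink mill at (252,210). Descending.

Request:
send_rows --steps '[[[-0.02,0.002,0.15,0,0,0,91.9],[-0.02,0.002,0.3,0,0,0,91.9],[-0.02,0.002,0.45,0,0,0,91.9],[-0.02,0.002,0.6,0,0,0,91.9],[-0.02,0.002,0.7,0,0,0,91.9],[-0.02,0.002,0.8,0,0,0,91.9],[-0.02,0.002,0.9,0,0,0,91.9],[-0.02,0.002,1.0,0,0,0,91.9]]]'

```text
clock: 7.3
position: [0.6417, 0.1134, 0.0137]
tool_rot: [3.141, -0.0, 1.0]
contact_force: [1.1, 0.5, 0.4]
grip_width: 1.001
finger_force: 0.0
```

Request:
send_rows --steps '[[[0,0,0.018,0,0,0,91.9],[0,0,0.018,0,0,0,50],[0,0,0.018,0,0,0,50],[0,0,0.018,0,0,0,50],[0,0,0.018,0,0,0,50],[0,0,0.018,0,0,0,50],[0,0,0.018,0,0,0,50],[0,0,0.018,0,0,0,50]]]'

```text
clock: 8.3
position: [0.642, 0.1133, 0.0116]
tool_rot: [3.141, -0.001, 1.0]
contact_force: [-0.0, -1.4, 6.1]
grip_width: 0.632
finger_force: 19.9
```

Request:
send_rows --steps '[[[0,0,-0.03,0,0,0,50],[0,0,-0.08,0,0,0,50],[0,0,-0.15,0,0,0,50],[0,0,-0.22,0,0,0,50],[0,0,-0.3,0,0,0,50],[0,0,-0.37,0,0,0,50],[0,0,-0.45,0,0,0,50],[0,0,-0.5,0,0,0,50]]]'

```text
clock: 9.3
position: [0.6419, 0.1133, 0.1124]
tool_rot: [3.141, -0.001, 1.0]
contact_force: [0.4, -0.0, -0.9]
grip_width: 0.63
finger_force: 19.9
```

Request:
send_rows --steps '[[[-0.08,0.045,0,0,0,0,50],[-0.2,0.11,0,0,0,0,50],[-0.33,0.184,0,0,0,0,50],[-0.46,0.257,0,0,0,0,50],[-0.6,0.335,0,0,0,0,50],[-0.73,0.407,0,0,0,0,50],[-0.82,0.457,0,0,0,0,50],[-0.853,0.476,0,0,0,0,50]]]'

```text
clock: 10.3
position: [0.6289, -0.0832, 0.1106]
tool_rot: [-3.141, 0.0, 0.998]
contact_force: [1.2, 0.6, -0.4]
grip_width: 0.633
finger_force: 19.9
```

Run:
```python
from h import *
shot('scene','s2.png')
s=bot.get_state();print(s['grip_width'],s['finger_force'])
mats('top',('mat_yellow',));bot.grab_frame('top');mats('top',('mat_yellow',))
mats('scene',('mat_yellow',))
```

```text
0.6280602400505857 19.932311829952596
top mat_yellow 0.61 952 [0.6445 0.1175] rms 0.0007
top mat_yellow 0.56 1665 [0.6439 0.1176] rms 0.0006
scene mat_yellow 0.64 1245 [0.6417 0.1209] rms 0.003
```

View pics/s2.png

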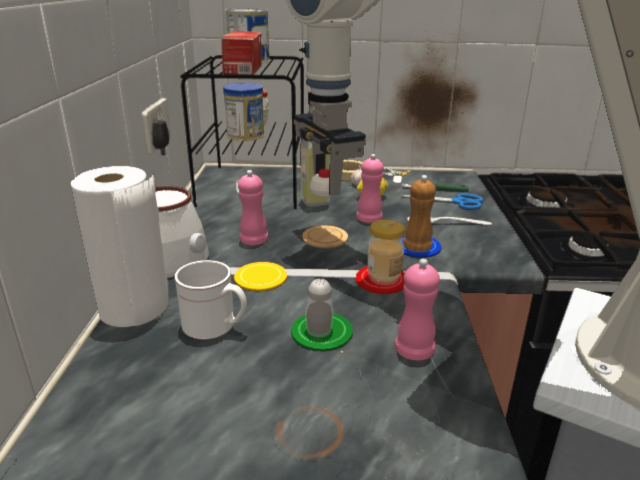

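The timer is held at (320,187) over the spare disc (325,236), and the yellow coaster (261,276) is empty. Lowering and releasing.

Request:
send_rows --steps '[[[0,0,0.1,0,0,0,50],[0,0,0.2,0,0,0,50],[0,0,0.3,0,0,0,50],[0,0,0.4,0,0,0,50],[0,0,0.45,0,0,0,50],[0,0,0.48,0,0,0,50],[0,0,0.495,0,0,0,50],[0,0,0.497,0,0,0,50]]]'

```text
clock: 11.55
position: [0.6297, -0.0818, 0.0119]
tool_rot: [3.141, -0.0, 1.0]
contact_force: [-0.4, -0.3, -0.3]
grip_width: 0.631
finger_force: 19.9
```

Request:
send_rows --steps '[[[0,0,0,0,0,0,91.9],[0,0,0,0,0,0,91.9],[0,0,0,0,0,0,91.9],[0,0,0,0,0,0,91.9],[0,0,-0.2,0,0,0,91.9],[0,0,-0.45,0,0,0,91.9],[0,0,-0.7,0,0,0,91.9],[0,0,-0.95,0,0,0,91.9]]]'

```text
clock: 12.55
position: [0.6292, -0.0817, 0.2033]
tool_rot: [3.142, -0.0, 1.0]
contact_force: [0.6, 0.3, 0.7]
grip_width: 0.998
finger_force: 0.0
```

Request:
send_rows --steps '[[[-0.012,-0.12,0,0,0,0,91.9],[-0.024,-0.25,0,0,0,0,91.9],[-0.036,-0.38,0,0,0,0,91.9],[-0.048,-0.5,0,0,0,0,91.9],[-0.06,-0.63,0,0,0,0,91.9],[-0.072,-0.76,0,0,0,0,91.9],[-0.084,-0.88,0,0,0,0,91.9],[-0.097,-1.0,0,0,0,0,91.9]]]'

```text
clock: 13.55
position: [0.4499, 0.0104, 0.2017]
tool_rot: [3.141, -0.0, 1.0]
contact_force: [-0.4, 0.9, 0.1]
grip_width: 0.997
finger_force: 0.0
```

Run:
```python
from h import *
shot('scene','s3.png'); tri('spice_jar_mid',('scene',)); tri('egg_timer_mid',('scene',))
bot.grab_frame('top'); tri('egg_timer_mid',('top',)); mats('top',('board_spare',))
```

```text
spice_jar_mid scene [0.4518 0.0124]
egg_timer_mid scene [ 0.6283 -0.0693]
egg_timer_mid top [ 0.6266 -0.0826]
top board_spare 0.68 587 [ 0.6301 -0.0819] rms 0.005
```

View pics/s3.png

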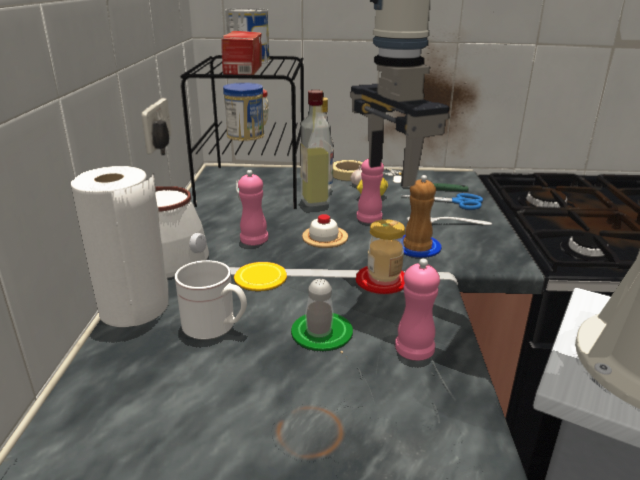

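The timer stands on the spare disc at (323,230), and the gripper is over the jar (386,252). Grasping and lifting the jar.

Request:
send_rows --steps '[[[0,0,0.12,0,0,0,91.9],[0,0,0.24,0,0,0,91.9],[0,0,0.36,0,0,0,91.9],[0,0,0.46,0,0,0,91.9],[0,0,0.56,0,0,0,91.9],[0,0,0.65,0,0,0,91.9],[0,0,0.72,0,0,0,91.9],[0,0,0.757,0,0,0,91.9]]]'

```text
clock: 14.85
position: [0.4508, 0.0098, 0.0494]
tool_rot: [-3.141, 0.0, 1.0]
contact_force: [-0.1, 0.5, 0.3]
grip_width: 1.0
finger_force: 0.0
```

Request:
send_rows --steps '[[[0,0,0,0,0,0,50],[0,0,0,0,0,0,50],[0,0,0,0,0,0,50],[0,0,0,0,0,0,50],[0,0,0,0,0,0,50],[0,0,0,0,0,0,50],[0,0,0,0,0,0,50],[0,0,0,0,0,0,50]]]'

```text
clock: 15.85
position: [0.4508, 0.0101, 0.0506]
tool_rot: [3.141, -0.0, 1.0]
contact_force: [-2.3, 1.2, 6.8]
grip_width: 0.652
finger_force: 20.0
```

Request:
send_rows --steps '[[[0,0,-0.03,0,0,0,50],[0,0,-0.08,0,0,0,50],[0,0,-0.15,0,0,0,50],[0,0,-0.22,0,0,0,50],[0,0,-0.3,0,0,0,50],[0,0,-0.37,0,0,0,50],[0,0,-0.45,0,0,0,50],[0,0,-0.5,0,0,0,50]]]'

```text
clock: 16.85
position: [0.451, 0.01, 0.1514]
tool_rot: [3.141, -0.001, 1.0]
contact_force: [0.6, 0.2, -3.7]
grip_width: 0.652
finger_force: 20.0
```

Request:
send_rows --steps '[[[0.09,0.048,0,0,0,0,50],[0.22,0.117,0,0,0,0,50],[0.36,0.191,0,0,0,0,50],[0.5,0.266,0,0,0,0,50],[0.65,0.346,0,0,0,0,50],[0.8,0.425,0,0,0,0,50],[0.92,0.489,0,0,0,0,50],[0.974,0.518,0,0,0,0,50]]]'

```text
clock: 17.85
position: [0.6444, 0.1192, 0.149]
tool_rot: [-3.141, 0.0, 1.001]
contact_force: [-1.6, 0.1, -3.5]
grip_width: 0.654
finger_force: 20.0
```

Run:
```python
from h import *
shot('scene','s4.png'); bot.grab_frame('top')
print(bot.get_state()['position'])
Z['spice_jar_mid']=.157; tri('spice_jar_mid')
mats('top',('mat_red',)); mats('scene',('mat_red',))
```

```text
[0.64370248 0.11869813 0.14931815]
spice_jar_mid scene [0.6474 0.1206]
spice_jar_mid top none
mat_red top none
scene mat_red 0.77 1142 [0.4516 0.0126] rms 0.0019
```

Request:
send_rows --steps '[[[0,0,0.1,0,0,0,50],[0,0,0.2,0,0,0,50],[0,0,0.3,0,0,0,50],[0,0,0.4,0,0,0,50],[0,0,0.45,0,0,0,50],[0,0,0.48,0,0,0,50],[0,0,0.495,0,0,0,50],[0,0,0.499,0,0,0,50]]]'

```text
clock: 19.15
position: [0.6434, 0.118, 0.0507]
tool_rot: [3.141, -0.0, 1.0]
contact_force: [0.6, -0.4, -3.6]
grip_width: 0.652
finger_force: 20.0
```

Request:
send_rows --steps '[[[0,0,0,0,0,0,91.9],[0,0,0,0,0,0,91.9],[0,0,0,0,0,0,91.9],[0,0,0,0,0,0,91.9],[0,0,-0.15,0,0,0,91.9],[0,0,-0.35,0,0,0,91.9],[0,0,-0.55,0,0,0,91.9],[0,0,-0.75,0,0,0,91.9]]]'

```text
clock: 20.15
position: [0.6429, 0.1179, 0.2018]
tool_rot: [3.142, -0.0, 1.0]
contact_force: [0.5, -0.6, -1.1]
grip_width: 1.001
finger_force: 0.0
```

Request:
send_rows --steps '[[[-0.11,0.06,0,0,0,0,91.9],[-0.22,0.12,0,0,0,0,91.9],[-0.33,0.18,0,0,0,0,91.9],[-0.44,0.24,0,0,0,0,91.9],[-0.55,0.3,0,0,0,0,91.9],[-0.66,0.36,0,0,0,0,91.9],[-0.77,0.42,0,0,0,0,91.9],[-0.878,0.482,0,0,0,0,91.9]]]'

```text
clock: 21.15
position: [0.6281, -0.0835, 0.199]
tool_rot: [-3.14, 0.001, 1.0]
contact_force: [1.1, 0.5, 0.5]
grip_width: 1.002
finger_force: 0.0
```

Request:
send_rows --steps '[[[0,0,0.15,0,0,0,91.9],[0,0,0.3,0,0,0,91.9],[0,0,0.45,0,0,0,91.9],[0,0,0.6,0,0,0,91.9],[0,0,0.7,0,0,0,91.9],[0,0,0.8,0,0,0,91.9],[0,0,0.9,0,0,0,91.9],[0,0,0.948,0,0,0,91.9]]]'

```text
clock: 22.15
position: [0.6288, -0.0819, 0.0094]
tool_rot: [-3.141, 0.001, 1.0]
contact_force: [-0.2, 0.4, -0.0]
grip_width: 0.999
finger_force: 0.0
```

Request:
send_rows --steps '[[[0,0,0,0,0,0,50],[0,0,0,0,0,0,50],[0,0,0,0,0,0,50],[0,0,0,0,0,0,50],[0,0,0,0,0,0,50],[0,0,0,0,0,0,50],[0,0,0,0,0,0,50],[0,0,0,0,0,0,50]]]'

```text
clock: 23.15
position: [0.6299, -0.082, 0.0115]
tool_rot: [3.141, -0.0, 1.0]
contact_force: [-0.6, -0.2, 6.3]
grip_width: 0.631
finger_force: 19.9
```

Request:
send_rows --steps '[[[0,0,-0.03,0,0,0,50],[0,0,-0.08,0,0,0,50],[0,0,-0.15,0,0,0,50],[0,0,-0.22,0,0,0,50],[0,0,-0.3,0,0,0,50],[0,0,-0.37,0,0,0,50],[0,0,-0.45,0,0,0,50],[0,0,-0.5,0,0,0,50]]]'

```text
clock: 24.15
position: [0.6297, -0.0819, 0.1121]
tool_rot: [3.141, -0.0, 1.0]
contact_force: [0.4, -0.4, -1.3]
grip_width: 0.626
finger_force: 19.9
```

Run:
```python
from h import *
shot('scene','s5.png'); bot.grab_frame('top')
tri('spice_jar_mid'); mats('top',('mat_red','mat_yellow')); mats('scene',('mat_red',))
```

```text
spice_jar_mid scene [0.6493 0.1127]
spice_jar_mid top [0.6456 0.1194]
  tri [0.6443 0.1191 0.0622]
top mat_red 0.66 1807 [0.4546 0.0076] rms 0.001
top mat_yellow 0.59 692 [0.6443 0.1176] rms 0.0007
scene mat_red 0.69 1180 [0.4528 0.0119] rms 0.0024
```

View pics/s5.png

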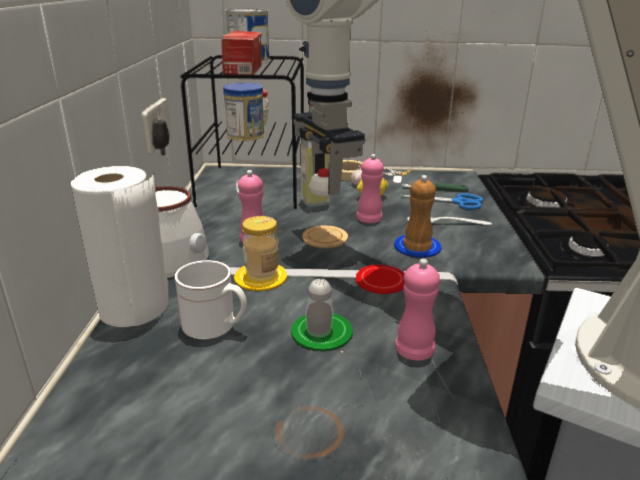

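The jar stands centred on yellow at (261,250), red at (382,278) is empty, and the timer is in hand. Placing the timer on red, then moving over the salt.

Request:
send_rows --steps '[[[-0.008,-0.09,0,0,0,0,50],[-0.021,-0.22,0,0,0,0,50],[-0.034,-0.36,0,0,0,0,50],[-0.047,-0.5,0,0,0,0,50],[-0.061,-0.65,0,0,0,0,50],[-0.075,-0.8,0,0,0,0,50],[-0.087,-0.93,0,0,0,0,50],[-0.092,-0.986,0,0,0,0,50]]]'

```text
clock: 25.5
position: [0.4521, 0.0096, 0.1105]
tool_rot: [-3.141, 0.001, 1.001]
contact_force: [-0.3, -0.8, -0.1]
grip_width: 0.63
finger_force: 19.9
```

Request:
send_rows --steps '[[[0,0,0.1,0,0,0,50],[0,0,0.2,0,0,0,50],[0,0,0.3,0,0,0,50],[0,0,0.4,0,0,0,50],[0,0,0.45,0,0,0,50],[0,0,0.48,0,0,0,50],[0,0,0.495,0,0,0,50],[0,0,0.498,0,0,0,50]]]'

```text
clock: 26.5
position: [0.4537, 0.0092, 0.0114]
tool_rot: [3.141, -0.0, 1.0]
contact_force: [-1.2, 0.4, 3.6]
grip_width: 0.628
finger_force: 19.9
```

Request:
send_rows --steps '[[[0,0,0,0,0,0,91.9],[0,0,0,0,0,0,91.9],[0,0,0,0,0,0,91.9],[0,0,0,0,0,0,91.9],[0,0,-0.2,0,0,0,91.9],[0,0,-0.45,0,0,0,91.9],[0,0,-0.7,0,0,0,91.9],[0,0,-0.95,0,0,0,91.9]]]'

```text
clock: 27.5
position: [0.4531, 0.0092, 0.2029]
tool_rot: [3.141, -0.0, 1.0]
contact_force: [1.2, -0.0, -1.4]
grip_width: 0.998
finger_force: 0.0
```

Request:
send_rows --steps '[[[0.1,-0.06,0,0,0,0,91.9],[0.21,-0.12,0,0,0,0,91.9],[0.32,-0.18,0,0,0,0,91.9],[0.43,-0.24,0,0,0,0,91.9],[0.53,-0.3,0,0,0,0,91.9],[0.64,-0.36,0,0,0,0,91.9],[0.74,-0.42,0,0,0,0,91.9],[0.845,-0.48,0,0,0,0,91.9]]]'

```text
clock: 28.5
position: [0.4637, 0.204, 0.2011]
tool_rot: [-3.142, 0.0, 1.0]
contact_force: [-0.6, 1.3, 0.5]
grip_width: 0.999
finger_force: 0.0
```

Run:
```python
from h import *
shot('scene','s6.png'); bot.grab_frame('top'); print(bot.get_state()['position'])
tri('egg_timer_mid'); tri('salt_shaker_mid'); mats('top',('mat_green',)); mats('top',('mat_red',))
for r in bot.cut_out('salt_shaker_mid','scene')[:1]:print(r['bbox'])
```

```text
[0.46401748 0.20489341 0.20113178]
egg_timer_mid scene [0.4532 0.0116]
egg_timer_mid top [0.4513 0.0067]
  tri [0.4531 0.0073 0.0263]
salt_shaker_mid scene [0.4566 0.205 ]
salt_shaker_mid top [0.4639 0.2031]
  tri [0.4615 0.2023 0.0482]
top mat_green 0.84 1131 [0.4639 0.1953] rms 0.0044
top mat_red 0.91 1063 [0.4545 0.0073] rms 0.0004
[320.4, 307.7, 31.1, 58.0]
```

View pics/s6.png

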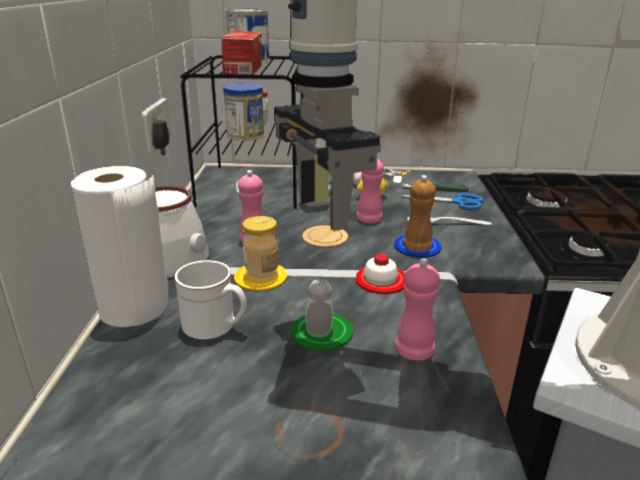

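The timer stands on red at (381,270) and the hand is over the salt (320,308). Taking the salt to the spare disc.

Request:
send_rows --steps '[[[0,0,0.12,0,0,0,91.9],[0,0,0.25,0,0,0,91.9],[0,0,0.38,0,0,0,91.9],[0,0,0.5,0,0,0,91.9],[0,0,0.61,0,0,0,91.9],[0,0,0.71,0,0,0,91.9],[0,0,0.78,0,0,0,91.9],[0,0,0.817,0,0,0,91.9]]]'

```text
clock: 29.95
position: [0.4639, 0.203, 0.0372]
tool_rot: [-3.141, 0.0, 1.0]
contact_force: [-0.3, 0.4, 0.1]
grip_width: 1.001
finger_force: 0.0
```

Request:
send_rows --steps '[[[0,0,0,0,0,0,70],[0,0,0,0,0,0,55],[0,0,0,0,0,0,35],[0,0,0,0,0,0,35],[0,0,0,0,0,0,35],[0,0,0,0,0,0,35],[0,0,0,0,0,0,35],[0,0,0,0,0,0,35]]]'

```text
clock: 30.95
position: [0.464, 0.2033, 0.0379]
tool_rot: [3.142, -0.0, 1.0]
contact_force: [-0.3, 0.1, 2.2]
grip_width: 0.437
finger_force: 19.9
```

Request:
send_rows --steps '[[[0,0,-0.03,0,0,0,35],[0,0,-0.1,0,0,0,35],[0,0,-0.2,0,0,0,35],[0,0,-0.3,0,0,0,35],[0,0,-0.4,0,0,0,35],[0,0,-0.5,0,0,0,35],[0,0,-0.57,0,0,0,35],[0,0,-0.6,0,0,0,35]]]'

```text
clock: 31.95
position: [0.4643, 0.2034, 0.1589]
tool_rot: [3.141, -0.001, 1.0]
contact_force: [0.4, -0.1, -1.1]
grip_width: 0.437
finger_force: 19.7
```

Request:
send_rows --steps '[[[-0.03,0.06,0,0,0,0,35],[-0.08,0.15,0,0,0,0,35],[-0.13,0.25,0,0,0,0,35],[-0.18,0.35,0,0,0,0,35],[-0.23,0.45,0,0,0,0,35],[-0.28,0.55,0,0,0,0,35],[-0.33,0.65,0,0,0,0,35],[-0.376,0.733,0,0,0,0,35]]]'

```text
clock: 32.95
position: [0.5468, 0.0592, 0.1569]
tool_rot: [-3.141, 0.001, 1.0]
contact_force: [-0.5, 0.6, -1.5]
grip_width: 0.438
finger_force: 19.7
```

Request:
send_rows --steps '[[[-0.05,0.1,0,0,0,0,35],[-0.1,0.2,0,0,0,0,35],[-0.15,0.3,0,0,0,0,35],[-0.2,0.4,0,0,0,0,35],[-0.25,0.5,0,0,0,0,35],[-0.3,0.6,0,0,0,0,35],[-0.35,0.69,0,0,0,0,35],[-0.376,0.733,0,0,0,0,35]]]'

```text
clock: 33.95
position: [0.63, -0.083, 0.1577]
tool_rot: [3.142, 0.0, 0.999]
contact_force: [-0.5, -0.6, -0.8]
grip_width: 0.435
finger_force: 19.7
```

Request:
send_rows --steps '[[[0,0,0.1,0,0,0,35],[0,0,0.2,0,0,0,35],[0,0,0.3,0,0,0,35],[0,0,0.4,0,0,0,35],[0,0,0.5,0,0,0,35],[0,0,0.56,0,0,0,35],[0,0,0.59,0,0,0,35],[0,0,0.599,0,0,0,35]]]'

```text
clock: 34.95
position: [0.6296, -0.0818, 0.0379]
tool_rot: [3.141, -0.0, 1.0]
contact_force: [-1.0, -0.2, 2.6]
grip_width: 0.442
finger_force: 19.9
```

Request:
send_rows --steps '[[[0,0,0,0,0,0,91.9],[0,0,0,0,0,0,91.9],[0,0,0,0,0,0,91.9],[0,0,0,0,0,0,91.9],[0,0,-0.2,0,0,0,91.9],[0,0,-0.45,0,0,0,91.9],[0,0,-0.7,0,0,0,91.9],[0,0,-0.9,0,0,0,91.9]]]'

```text
clock: 35.95
position: [0.6297, -0.0818, 0.2204]
tool_rot: [3.14, -0.001, 1.0]
contact_force: [0.3, -0.9, -0.0]
grip_width: 1.005
finger_force: 0.0
```

Run:
```python
from h import *
shot('scene','s7.png'); bot.grab_frame('top'); print(bot.get_state()['position'])
tri('salt_shaker_mid'); tri('pepper_mill_mid',near=(.45,-.145)); mats('top',('mat_green','mat_blue')); mats('scene',('mat_green','mat_blue'))
```

```text
[ 0.63211592 -0.08204601  0.22333711]
salt_shaker_mid scene [ 0.6194 -0.081 ]
salt_shaker_mid top [ 0.6294 -0.0812]
  tri [ 0.6258 -0.0834  0.0493]
pepper_mill_mid scene [ 0.4556 -0.1624]
pepper_mill_mid top [ 0.4496 -0.1481]
  tri [ 0.4496 -0.1462  0.0883]
top mat_green 0.76 1824 [0.4647 0.1975] rms 0.0006
top mat_blue 0.57 495 [ 0.4527 -0.1491] rms 0.0041
scene mat_green 0.63 1933 [0.4617 0.2016] rms 0.0014
scene mat_blue 0.72 396 [ 0.4467 -0.1442] rms 0.0012
```

View pics/s7.png

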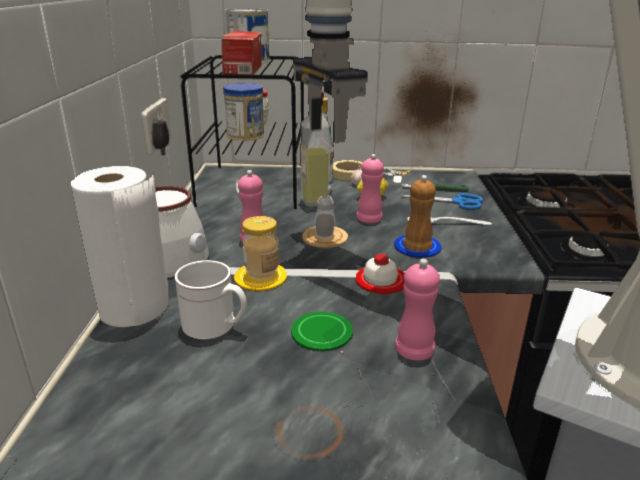

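The salt stands on the spare disc at (325,218), and green (322,331) is empty. Next, the pepper mill at (420,215).

Request:
send_rows --steps '[[[-0.09,-0.07,0,0,0,0,91.9],[-0.19,-0.145,0,0,0,0,91.9],[-0.28,-0.216,0,0,0,0,91.9],[-0.38,-0.293,0,0,0,0,91.9],[-0.47,-0.362,0,0,0,0,91.9],[-0.57,-0.439,0,0,0,0,91.9],[-0.67,-0.516,0,0,0,0,91.9],[-0.752,-0.579,0,0,0,0,91.9]]]'

```text
clock: 37.45
position: [0.4496, -0.1459, 0.2176]
tool_rot: [-3.141, 0.0, 1.0]
contact_force: [0.2, 0.2, 0.2]
grip_width: 1.001
finger_force: 0.0
```

Run:
```python
from h import *
im=bot.grab_frame('scene'); cv2.imwrite('pics/s8.png',cv2.resize(cv2.cvtColor(im[60:300,300:540],cv2.COLOR_RGB2BGR),(600,600))); print(bot.get_state()['position'])
tri('pepper_mill_mid',('scene',),near=(.45,-.145))
```

```text
[ 0.44750144 -0.14622792  0.21743504]
pepper_mill_mid scene [ 0.4485 -0.1434]
```

View pics/s8.png

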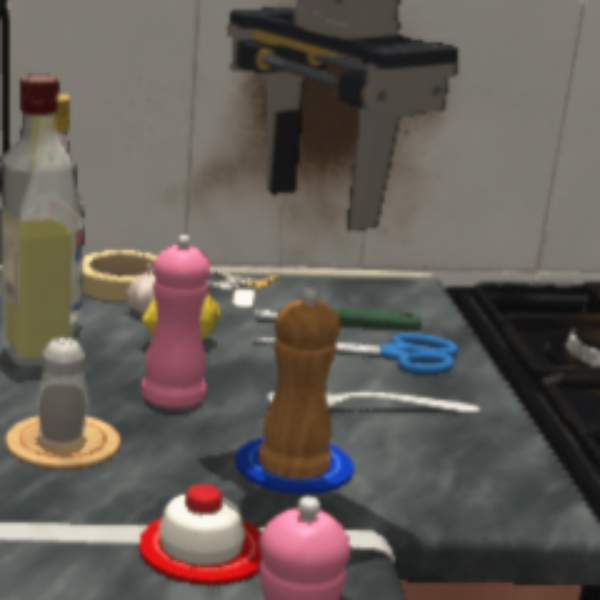

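The open fingers are centred above the mill's head at (305,325) in the crop. Descending and gripping.

Request:
send_rows --steps '[[[0,0,0.08,0,0,0,91.9],[0,0,0.16,0,0,0,91.9],[0,0,0.24,0,0,0,91.9],[0,0,0.32,0,0,0,91.9],[0,0,0.4,0,0,0,91.9],[0,0,0.47,0,0,0,91.9],[0,0,0.53,0,0,0,91.9],[0,0,0.55,0,0,0,91.9]]]'

```text
clock: 38.55
position: [0.4504, -0.1456, 0.1072]
tool_rot: [-3.141, 0.0, 1.0]
contact_force: [0.2, 1.0, 0.3]
grip_width: 1.001
finger_force: 0.0
```

Request:
send_rows --steps '[[[0,0,0,0,0,0,75],[0,0,0,0,0,0,65],[0,0,0,0,0,0,55],[0,0,0,0,0,0,40],[0,0,0,0,0,0,40],[0,0,0,0,0,0,40],[0,0,0,0,0,0,40],[0,0,0,0,0,0,40]]]' --grip_force 25

```text
clock: 39.55
position: [0.4507, -0.1456, 0.1081]
tool_rot: [-3.142, -0.0, 1.0]
contact_force: [-0.5, 0.5, 4.5]
grip_width: 0.51
finger_force: 25.0
```

Request:
send_rows --steps '[[[0,0,-0.03,0,0,0,40],[0,0,-0.08,0,0,0,40],[0,0,-0.15,0,0,0,40],[0,0,-0.22,0,0,0,40],[0,0,-0.3,0,0,0,40],[0,0,-0.37,0,0,0,40],[0,0,-0.45,0,0,0,40],[0,0,-0.5,0,0,0,40]]]'

```text
clock: 40.55
position: [0.451, -0.1458, 0.2092]
tool_rot: [3.141, -0.0, 1.0]
contact_force: [-0.2, -0.2, -3.2]
grip_width: 0.515
finger_force: 24.9
```

Run:
```python
from h import *
shot('scene','s9.png'); bot.grab_frame('top')
mats('top',('mat_blue','mat_green')); mats('scene',('mat_blue',))
```

```text
top mat_blue 0.66 988 [ 0.4517 -0.1505] rms 0.0014
top mat_green 0.59 1803 [0.4641 0.1976] rms 0.0007
scene mat_blue 0.82 876 [ 0.448  -0.1462] rms 0.0022
```

View pics/s9.png

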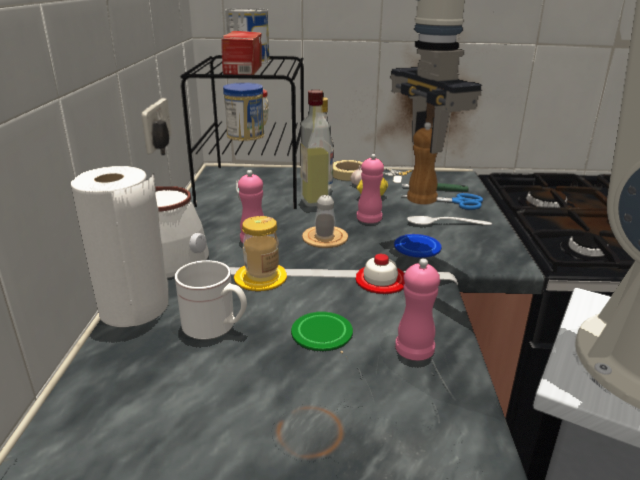

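The mill hangs upright at (424,165), and blue (417,245) is empty. Moving to green.

Request:
send_rows --steps '[[[0.06,-0.035,0,0,0,0,40],[0.15,-0.088,0,0,0,0,40],[0.25,-0.147,0,0,0,0,40],[0.35,-0.206,0,0,0,0,40],[0.45,-0.265,0,0,0,0,40],[0.55,-0.324,0,0,0,0,40],[0.65,-0.383,0,0,0,0,40],[0.742,-0.438,0,0,0,0,40]]]'

```text
clock: 41.8
position: [0.4566, 0.0281, 0.2075]
tool_rot: [-3.141, 0.0, 1.0]
contact_force: [0.1, -0.4, -1.8]
grip_width: 0.515
finger_force: 24.9
```

Request:
send_rows --steps '[[[0.1,-0.059,0,0,0,0,40],[0.2,-0.118,0,0,0,0,40],[0.3,-0.177,0,0,0,0,40],[0.4,-0.236,0,0,0,0,40],[0.5,-0.295,0,0,0,0,40],[0.6,-0.354,0,0,0,0,40],[0.69,-0.407,0,0,0,0,40],[0.742,-0.438,0,0,0,0,40]]]'

```text
clock: 42.8
position: [0.4629, 0.2001, 0.2075]
tool_rot: [-3.141, 0.001, 1.001]
contact_force: [0.5, -0.9, -1.8]
grip_width: 0.511
finger_force: 24.9
```

Request:
send_rows --steps '[[[0,0,0.08,0,0,0,40],[0,0,0.17,0,0,0,40],[0,0,0.26,0,0,0,40],[0,0,0.35,0,0,0,40],[0,0,0.42,0,0,0,40],[0,0,0.47,0,0,0,40],[0,0,0.492,0,0,0,40],[0,0,0.498,0,0,0,40]]]'

```text
clock: 43.8
position: [0.4637, 0.1987, 0.1083]
tool_rot: [3.142, -0.0, 1.0]
contact_force: [-0.5, -0.3, -1.6]
grip_width: 0.507
finger_force: 24.9
```

Run:
```python
from h import *
shot('scene','s10.png'); bot.grab_frame('top'); s=bot.get_state(); print(s['position'],s['contact_force'])
tri('pepper_mill_mid',near=(.464,.199))
```

```text
[0.46388583 0.19882132 0.10864842] [ 7.04370838e-01  1.64748759e-04 -1.40821167e+00]
pepper_mill_mid scene [0.4622 0.1947]
pepper_mill_mid top [0.4649 0.1976]
  tri [0.4632 0.1966 0.082 ]
```

View pics/s10.png

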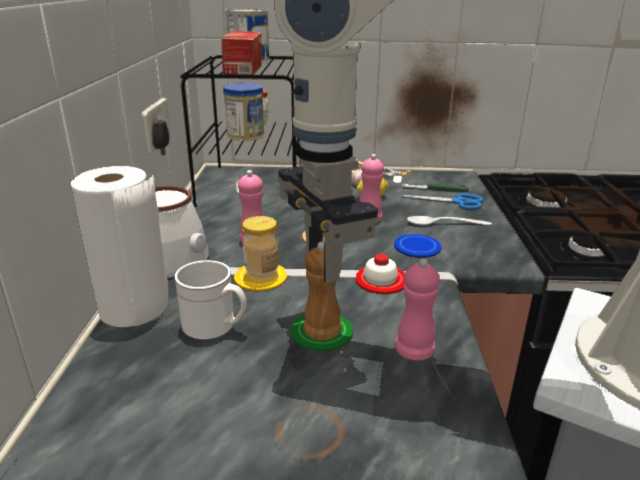

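The mill stands on green at (322,300). Releasing it and fetching the salt.

Request:
send_rows --steps '[[[0,0,0.003,0,0,0,40],[0,0,0.003,0,0,0,91.9],[0,0,0.003,0,0,0,91.9],[0,0,0.003,0,0,0,91.9],[0,0,0.003,0,0,0,91.9],[0,0,-0.15,0,0,0,91.9],[0,0,-0.35,0,0,0,91.9],[0,0,-0.55,0,0,0,91.9]]]'

```text
clock: 45.0
position: [0.4635, 0.1986, 0.2195]
tool_rot: [-3.141, 0.0, 1.0]
contact_force: [0.5, 1.0, 0.2]
grip_width: 0.998
finger_force: 0.0
```

Request:
send_rows --steps '[[[-0.05,0.1,0,0,0,0,91.9],[-0.1,0.2,0,0,0,0,91.9],[-0.15,0.3,0,0,0,0,91.9],[-0.2,0.4,0,0,0,0,91.9],[-0.25,0.5,0,0,0,0,91.9],[-0.3,0.59,0,0,0,0,91.9],[-0.34,0.67,0,0,0,0,91.9],[-0.367,0.727,0,0,0,0,91.9]]]'

```text
clock: 46.0
position: [0.5468, 0.0575, 0.2183]
tool_rot: [-3.142, 0.0, 1.0]
contact_force: [-0.3, -0.3, -0.2]
grip_width: 0.998
finger_force: 0.0
```

Request:
send_rows --steps '[[[-0.05,0.1,0,0,0,0,91.9],[-0.1,0.2,0,0,0,0,91.9],[-0.15,0.3,0,0,0,0,91.9],[-0.2,0.4,0,0,0,0,91.9],[-0.25,0.5,0,0,0,0,91.9],[-0.3,0.59,0,0,0,0,91.9],[-0.34,0.67,0,0,0,0,91.9],[-0.367,0.727,0,0,0,0,91.9]]]'

```text
clock: 47.0
position: [0.6296, -0.0829, 0.2183]
tool_rot: [-3.142, -0.0, 1.0]
contact_force: [-0.6, -0.1, -0.1]
grip_width: 1.0
finger_force: 0.0
```

Request:
send_rows --steps '[[[0,0,0.13,0,0,0,91.9],[0,0,0.26,0,0,0,91.9],[0,0,0.4,0,0,0,91.9],[0,0,0.53,0,0,0,91.9],[0,0,0.66,0,0,0,91.9],[0,0,0.78,0,0,0,91.9],[0,0,0.86,0,0,0,91.9],[0,0,0.9,0,0,0,91.9]]]'

```text
clock: 48.0
position: [0.6288, -0.0819, 0.0376]
tool_rot: [-3.141, 0.0, 1.0]
contact_force: [0.4, 0.2, 0.3]
grip_width: 0.999
finger_force: 0.0
```

Request:
send_rows --steps '[[[0,0,0,0,0,0,70],[0,0,0,0,0,0,55],[0,0,0,0,0,0,35],[0,0,0,0,0,0,35],[0,0,0,0,0,0,35],[0,0,0,0,0,0,35],[0,0,0,0,0,0,35],[0,0,0,0,0,0,35]]]' --grip_force 20

```text
clock: 49.0
position: [0.6291, -0.0819, 0.0385]
tool_rot: [3.141, -0.0, 1.0]
contact_force: [0.1, -0.2, 1.4]
grip_width: 0.435
finger_force: 19.9
```

Request:
send_rows --steps '[[[0,0,-0.03,0,0,0,35],[0,0,-0.1,0,0,0,35],[0,0,-0.2,0,0,0,35],[0,0,-0.3,0,0,0,35],[0,0,-0.4,0,0,0,35],[0,0,-0.5,0,0,0,35],[0,0,-0.57,0,0,0,35],[0,0,-0.6,0,0,0,35]]]'

```text
clock: 50.0
position: [0.6294, -0.082, 0.1595]
tool_rot: [3.141, -0.001, 1.0]
contact_force: [-0.4, 0.3, -0.3]
grip_width: 0.431
finger_force: 19.7
```

Request:
send_rows --steps '[[[-0.07,-0.052,0,0,0,0,35],[-0.17,-0.127,0,0,0,0,35],[-0.28,-0.209,0,0,0,0,35],[-0.4,-0.299,0,0,0,0,35],[-0.52,-0.389,0,0,0,0,35],[-0.63,-0.471,0,0,0,0,35],[-0.72,-0.538,0,0,0,0,35],[-0.765,-0.572,0,0,0,0,35]]]'

```text
clock: 51.0
position: [0.4484, -0.1491, 0.158]
tool_rot: [-3.141, 0.0, 0.999]
contact_force: [0.9, 0.2, -0.1]
grip_width: 0.435
finger_force: 19.7
```

Request:
send_rows --steps '[[[0,0,0.1,0,0,0,35],[0,0,0.2,0,0,0,35],[0,0,0.3,0,0,0,35],[0,0,0.4,0,0,0,35],[0,0,0.5,0,0,0,35],[0,0,0.56,0,0,0,35],[0,0,0.59,0,0,0,35],[0,0,0.6,0,0,0,35]]]'

```text
clock: 52.0
position: [0.4502, -0.1489, 0.0384]
tool_rot: [3.142, -0.0, 1.0]
contact_force: [-3.0, 0.7, 8.4]
grip_width: 0.436
finger_force: 20.4
```

Request:
send_rows --steps '[[[0,0,0,0,0,0,91.9],[0,0,0,0,0,0,91.9],[0,0,0,0,0,0,91.9],[0,0,0,0,0,0,91.9],[0,0,-0.2,0,0,0,91.9],[0,0,-0.45,0,0,0,91.9],[0,0,-0.7,0,0,0,91.9],[0,0,-0.9,0,0,0,91.9]]]'

```text
clock: 53.0
position: [0.4503, -0.1489, 0.2206]
tool_rot: [3.14, -0.0, 1.0]
contact_force: [0.8, -0.1, -1.1]
grip_width: 0.999
finger_force: 0.0
```

Request:
send_rows --steps '[[[-0.1,0.05,0,0,0,0,91.9],[-0.2,0.1,0,0,0,0,91.9],[-0.3,0.15,0,0,0,0,91.9],[-0.4,0.2,0,0,0,0,91.9],[-0.5,0.25,0,0,0,0,91.9],[-0.6,0.3,0,0,0,0,91.9],[-0.7,0.35,0,0,0,0,91.9],[-0.8,0.4,0,0,0,0,91.9]]]'

```text
clock: 54.0
position: [0.4307, -0.3275, 0.2184]
tool_rot: [-3.141, -0.0, 1.0]
contact_force: [0.7, 0.5, 0.5]
grip_width: 0.998
finger_force: 0.0
```

Run:
```python
from h import *
shot('scene','s11.png'); shot('top','t11.png')
for n,g in dict(salt_shaker_mid=(.45,-.149),pepper_mill_mid=(.464,.199),spice_jar_mid=(.644,.118),egg_timer_mid=(.454,.008)).items(): tri(n,near=g)
mats('top'); mats('scene',('mat_blue',))
```

```text
salt_shaker_mid scene [ 0.449  -0.1549]
salt_shaker_mid top [ 0.448  -0.1582]
  tri [ 0.449  -0.158   0.0498]
pepper_mill_mid scene [0.4646 0.1985]
pepper_mill_mid top [0.4628 0.1972]
  tri [0.4637 0.1978 0.0807]
spice_jar_mid scene [0.6398 0.1261]
spice_jar_mid top [0.6403 0.112 ]
  tri [0.6452 0.1143 0.0503]
egg_timer_mid scene [0.4518 0.0112]
egg_timer_mid top [0.4592 0.0071]
  tri [0.457  0.0058 0.0246]
top mat_blue 0.75 1353 [ 0.4516 -0.1494] rms 0.0009
top mat_green 0.88 793 [0.464 0.198] rms 0.0014
top mat_yellow 0.57 717 [0.6442 0.1178] rms 0.0007
top mat_red 0.73 982 [0.4546 0.0084] rms 0.001
top board_spare 0.63 1649 [ 0.6307 -0.0824] rms 0.001
scene mat_blue 0.72 680 [ 0.4489 -0.1434] rms 0.0032
```

View pics/s11.png

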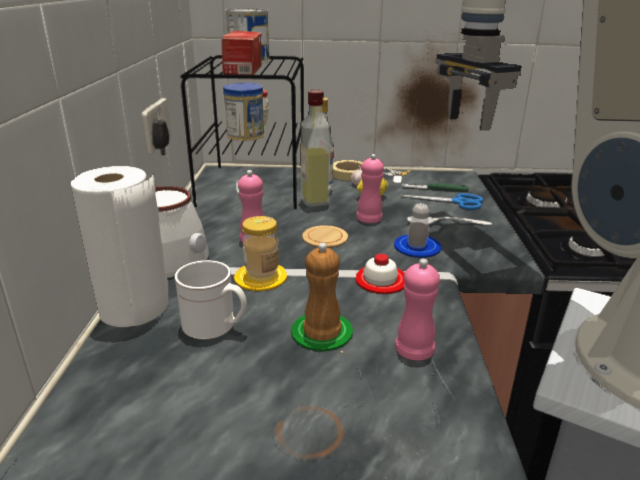

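View pics/t11.png

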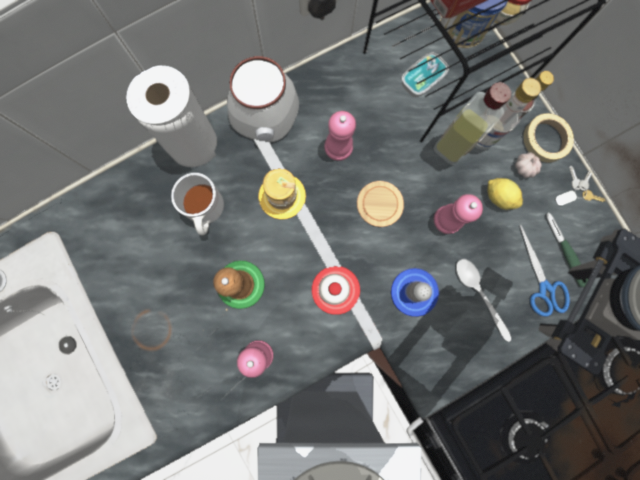

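All four stand on their own coasters and the arm is clear. The salt's estimate is the least certain, so I'll check it by fitting a silhouette.

Run:
```python
from h import *
prof=dict(salt_shaker_mid=[(0,.022),(.07,.022),(.075,.017),(.09,.015)],egg_timer_mid=[(0,.028),(.015,.031),(.033,.02),(.045,.0135)],spice_jar_mid=[(0,.031),(.09,.031),(.104,.03)])
g0=dict(salt_shaker_mid=(.45,-.149),spice_jar_mid=(.644,.118),egg_timer_mid=(.454,.009))
a=np.arange(0,6.28,.1)
for c in('scene','top'): 
  bot.grab_frame(c)
  K,D,E=cal(c)
  for n,pr in prof.items():
    L=[r for r in bot.cut_out(n,c) if r['score']>.4]
    if not L: print(n,c,'none'); continue
    b=np.array(L[0]['bbox'])
    def bb(p):
        P=np.array([(p[0]+r*np.cos(t),p[1]+r*np.sin(t),.006+z,1) for z,r in pr for t in a])@E.T
        u=cv2.projectPoints(P[:,:3]*[1,-1,-1],np.zeros(3),np.zeros(3),K,D)[0][:,0]
        return np.r_[(u.min(0)+u.max(0))/2,u.max(0)-u.min(0)]
    f=least_squares(lambda p:(bb(p)-b)[:2],g0[n],x_scale=.01,diff_step=1e-3)
    print(c,n,round(L[0]['score'],2),f.x.round(4),'size',b[2:].round(1),bb(f.x)[2:].round(1))
```

```text
scene salt_shaker_mid 0.92 [ 0.4457 -0.1463] size [22.5 46. ] [25.4 49. ]
scene egg_timer_mid 0.82 [0.4545 0.0214] size [32.2 30.9] [34.9 34. ]
scene spice_jar_mid 0.56 [0.645  0.1128] size [38.  68.7] [37.1 67.7]
top salt_shaker_mid 0.75 [ 0.4456 -0.1488] size [23.8 25.7] [31.5 24.1]
top egg_timer_mid 0.68 [0.4507 0.0074] size [30.4 30.5] [31.8 32. ]
top spice_jar_mid 0.76 [0.6444 0.117 ] size [31.4 38.6] [35.  44.3]
```

All are within a few mm of centre, so I'm handing in.

```bash
python3 -c "
from station import bot
print(bot.finish_job())"
```

```text
the job is handed in; nothing more can be done
None
```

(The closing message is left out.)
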